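Lock the hanging-rail bracket into the peg caddy

TASK

Fit the long steel bracket onto the peg caddy so that spray bottles can be hung from it: lower its two claws into the two slotted uprights and press it down until it locks fully home, with its bar lying flat on the tops of both uprights, then let go. Leave the short bracket, which does not fit, where it lies.

Things in the scene. Friction and masses are not known exactly. Their poses are not given: they have to be found in the camera images.
- long_bracket: Long steel bracket, about 0.2 kg: bar 18 (x) by 210 (y) by 32 mm (z) with two claws down at y = +-80 mm, 47 mm long: neck 5 by 14, toe 16 (x) by 14 (y), 8 tall. Origin: middle of the bar's underside. Same either way round. It lies level across the flat lid of the red tub, underside 85 mm above the counter, claws free at both sides. Grip the bar's middle across its 18 mm.
- short_bracket: Bystander of the same make and section, too short to fit: bar 162 mm long, claws at y = +-56 mm; same origin. It lies across a white plastic box, as high as the long one. Tub and box may stand left or right.
- caddy: Steel peg caddy, fixed: base plate 130 (x) by 220 mm (y), low pegs (all below 60 mm), and two hollow slotted uprights at x = 0, y = +-80 mm, 40 by 40 mm outside, tops at z = 120 mm, open 34 by 34 mm at the top: a claw has 9 mm room each way. Origin: centre of its underside.
- seat (a point): Midway between the open tops of the two uprights, 120 mm above the counter; axes as the caddy's. Locked, the bracket's origin is here, y axes parallel. Spring catches in the uprights meet the claw toes with the bar about 20 mm too high; its weight does not pass them and let go there it may tip out. Pressed with about 10 to 20 N they spread, then snap in above the toes; the tops are the stop.
Mind the look-alikes: they are no part of the job. Leave any orange or purple look-alike of the long_bracket alone.

How it is judged:
At the end, for the whole second after the job is handed in: The long bracket is locked in the caddy's uprights and at rest: its bar lies on both upright tops (within 5 mm of fully down, tilted less than 0.17 rad), centred within 12 mm in x and 15 mm in y and parallel to the caddy within 0.17 rad (z of long_bracket in the frame of seat between -0.005 and 0.005 m and x of long_bracket in the frame of seat between -0.012 and 0.012 m and y of long_bracket in the frame of seat between -0.015 and 0.015 m and angle between the y axis of long_bracket and the y axis of caddy, either way round below 0.17 rad and angle between long_bracket's own z axis and vertical below 0.17 rad and linear speed of long_bracket below 0.02 m/s); the robot touches nothing.
It fails at once if the short bracket is moved by more than 40 mm (distance of short_bracket from where it was at the start of the episode above 0.04 m).
It also fails if it takes over 40 s, if anything falls off the work surface, if the arm or the gripper's body presses on something with over 40 N, if the wrist force passes 120 N, or if a joint passes its speed limit or range.

ROBOT

A 6-joint arm with a two-finger parallel gripper is mounted at the origin on the work surface. World frame = base frame: x ahead of the robot, y to its left, z up, the work surface at z = 0. Lengths are in m, angles in rad, forces in N, time in s.
With the tool pointing down it reaches from about 0.35 to 0.85 m from the base axis. Payload 8.1 kg.
Tool frame: the origin (TCP) lies between the finger pads; the fingertips stand tips_ahead ahead of it and the grasp point (between the pads) lies 8 mm behind it (tips_ahead is the distance from the TCP to the fingertips, in m); z points along the fingers, x is the direction in which the jaws open and shut, and the axes are right-handed (so a half turn about z gives the same grasp; the last joint's range is limited). The gripper opens to 93 mm and grips with 3 to 60 N. Pads are 15 mm wide; open, the fingers measure 128 mm over their backs; the gripper's body (75 mm by 188 mm) begins 65 mm behind the grasp point.
Start: joints at [1.129, 0.13, 1.488, -0, 1.523, -0.085], TCP at [0.21, 0.562, 0.23] pointing down, gripper open.
Joint ranges: [-2.96, 2.96], [-0.89, 2.26], [0.02, 2.5], [-1.34, 4.48], [0, 2.73], [-2.66, 2.66]. Speed limits (rad/s): [2.39, 2.39, 2.79, 3.14, 3.14, 3.14].

INTERFACE

Orientations are given as a rotation vector (axis times angle).
In Python, from plant import * gives the robot as it stands.
- The arm moves only by the tool play_rows, never from a script. Its argument "increments" is a list that holds one entry, the list of rows, each a list of 4 numbers: the shift along the tool's x, y, z in cm, then the turn about the tool's z in rad. A call has 1 to 5 rows; each row is the pose to reach, as a shift and turn from the pose measured when the call began, along the tool's axes at that moment; what a row does not reach only later rows make up. A row lasts 1/10 s, in which the tool goes at most 50 mm and 8.59 degrees, less where a joint would pass 70% of its speed; a pose out of reach is approached as far as the arm can. A call with a gripper value outside its range is refused whole. "jaw" is the finger opening in cm, from 0 to 9.3, set as the call begins (left out, the last holds). The fingers move at their own pace and stop on an object; "squeeze" is the grip in N (left out, the last holds). Time passes only in rows, so rows that repeat a pose let the fingers close. It gives the time, the measured TCP pose, the force and the opening at its end, in the units of the state.
- read_state(): the state, without advancing time (a new reading comes with each control period).
- read_camera(name): name is "side" or "top" or "wrist"; returns (picture, depth): 420x560x3 uint8, blue, green, red; 420x560 float32, m along the optical axis (not along the pixel's ray), 0 where there is no reading.
- camera_params(name): a dict with "K" (3x3 intrinsics, pixels), "eye" and "orientation" of the camera in the world. Camera axes: x right, y up, looking along -z (the intrinsics and any distortion apply to the point x, -y, -z); pixel columns grow to the right and rows downward; lengths in m; the calibration is good to about 2 mm. A picture is of the moment at which its call begins: read the wrist's pose just before it. camera_params takes no time and is no camera call; for the wrist camera it gives the pose at the moment of the call.
- close_job(): hands the job in, once; it reports no verdict.
The state is a dict: "t": time; "q": joint angles; "dq": joint speeds; "joint_torque": joint torques, N m; "tool_pos": TCP position; "orientation": TCP orientation; "force": force on the tool from outside, world axes, zero at the start; "wrist_torque": the same for the moment, N m; "opening": finger opening in m.
Only numpy, scipy, OpenCV 4.12 (cv2) and the standard library are available. Lean on these libraries where they do the work, as an engineer would, in place of code of your own. Each camera call takes 0.05 s, during which the arm holds its last target.

## Working session

There is one attempt and no reset: what is moved stays moved. The work goes in short steps, Python scripts to look and compute and a tool call to move; the robot and the scene stay as the last step left them, time stands still between calls to the robot, and variables do not carry over. Pictures are saved under pics/ and viewed, and the job is handed in when it is done.

Besides the shell and the picture viewer there is one more tool, called after "Request:" as name(argument=value, ...), one argument or row to a line, values as JSON. play_rows: Moves the arm, as the interface text tells. Its arguments: {"type":"object","properties":{"increments":{"type":"array"},"jaw":{"type":"number"},"squeeze":{"type":"number"}},"required":["increments"]}

```bash
mkdir -p pics; ls; python3 - <<'E'
from plant import *
import cv2,numpy as np
s=read_state();print({k:np.round(v,3).tolist() for k,v in s.items()})
for n in("top","side"):
    p,d=read_camera(n);cv2.imwrite(f"pics/{n}0.png",p);np.save(f"pics/{n}0d.npy",d);c=camera_params(n);print(n,c)
    print((d>0).mean())
E
```

```text
pics
{'t': 0.0, 'q': [1.129, 0.131, 1.489, 0.0, 1.523, -0.085], 'dq': [-0.0, -0.0, 0.001, 0.001, 0.002, 0.002], 'joint_torque': [-0.003, -55.985, -49.175, 0.077, 0.036, -0.0], 'tool_pos': [0.209, 0.562, 0.229], 'orientation': [2.58, 1.791, -0.003], 'force': [-0.011, 0.086, -0.432], 'wrist_torque': [-0.015, 0.028, -0.001], 'opening': 0.093}
top {'K': array([[470.64903973,   0.        , 278.4173362 ],
       [  0.        , 470.64903973, 207.51261632],
       [  0.        ,   0.        ,   1.        ]]), 'eye': array([0.30627177, 0.20275484, 1.76028079]), 'orientation': array([ 0.08040431, -0.07951386, -1.5492855 ])}
0.9960586734693877
side {'K': array([[522.33387647,   0.        , 278.81322932],
       [  0.        , 522.33387647, 213.55488376],
       [  0.        ,   0.        ,   1.        ]]), 'eye': array([1.14478424, 0.93394594, 1.3288231 ]), 'orientation': array([0.3103648 , 0.80347028, 2.30442246])}
0.9960926870748299
```

View pics/top0.png

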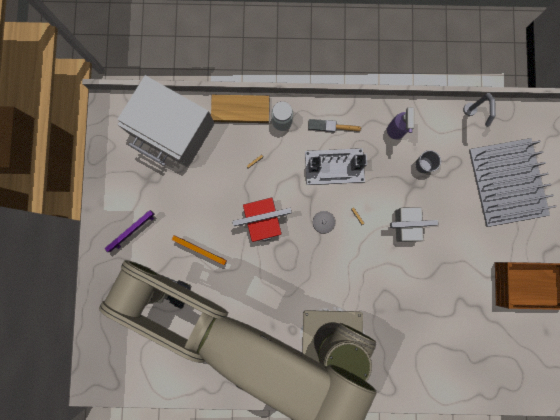

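View pics/side0.png

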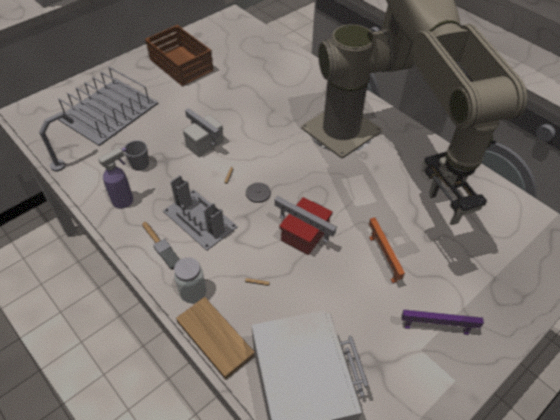

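The top view shows the long bracket on the red tub at about (262,217), the caddy at about (335,167) and the short bracket at about (413,225). I'll enlarge these areas.

```bash
cat > h.py <<'E'
import numpy as np,cv2
from scipy.spatial.transform import Rotation as R
def ray(c,u,v):
    K=c["K"];d=np.array([(u-K[0,2])/K[0,0],-(v-K[1,2])/K[1,1],-1.]);return R.from_rotvec(c["orientation"]).apply(d)
def atz(c,u,v,z):
    d=ray(c,u,v);return c["eye"]+d*(z-c["eye"][2])/d[2]
def dep(c,D,u,v): return c["eye"]+ray(c,u,v)*D[int(round(v)),int(round(u))]
def tri(obs):
    A=np.zeros((3,3));b=np.zeros(3)
    for c,u,v in obs:
        d=ray(c,u,v);d/=np.linalg.norm(d);P=np.eye(3)-np.outer(d,d);A+=P;b+=P@c["eye"]
    x=np.linalg.solve(A,b)
    return x,[np.linalg.norm(np.cross(ray(c,u,v)/np.linalg.norm(ray(c,u,v)),x-c["eye"])) for c,u,v in obs]
E
python3 - <<'E'
import cv2
a=cv2.imread("pics/top0.png");b=cv2.imread("pics/side0.png")
def cr(im,x,y,w,h,k): return cv2.resize(im[y:y+h,x:x+w],None,fx=k,fy=k,interpolation=cv2.INTER_CUBIC)
cv2.imwrite("pics/t_c.png",cr(a,225,140,150,105,5)) 
cv2.imwrite("pics/s_c.png",cr(b,160,170,190,90,4))
E
```

```text
(no output)
```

View pics/t_c.png

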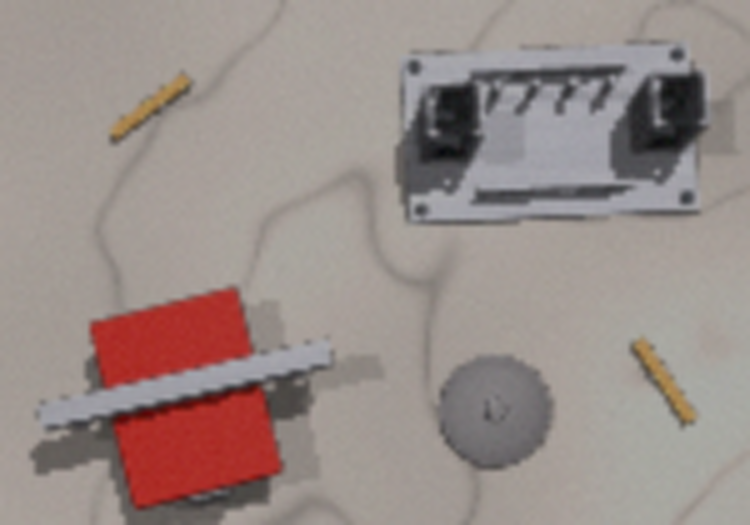

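View pics/s_c.png

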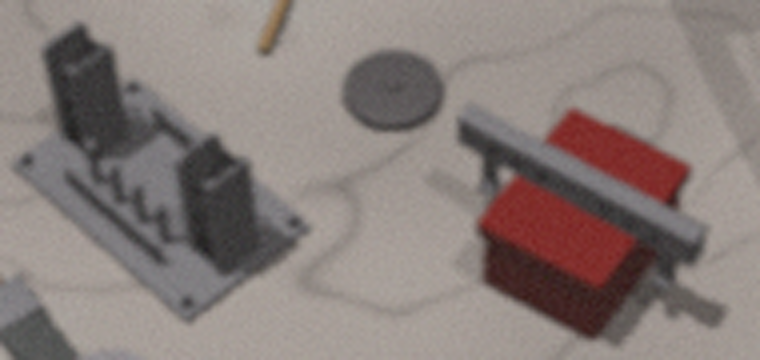

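The top crop shows the bar's ends at about (43,416) and (330,355), and the base bolts at (413,67), (677,54), (420,209) and (686,197). The side crop shows both bracket and uprights unobstructed. Next I'll triangulate and check against depth.

```bash
python3 - <<'E'
from plant import *
from h import *
T=camera_params("top");S=camera_params("side");DT=np.load("pics/top0d.npy");DS=np.load("pics/side0d.npy")
ft=lambda x,y:((x+.5)/5-.5+225,(y+.5)/5-.5+140)
fs=lambda x,y:((x+.5)/4-.5+160,(y+.5)/4-.5+170)
np.set_printoptions(precision=4,suppress=True)
print("floor",dep(T,DT,*ft(560,300)),dep(T,DT,*ft(550,150)))
# bar end top corners: left end (+y) both corners
for n,t,s in [("Lnear",(47,430),(700,237)),("Rfar",(328,340),(462,115))]:
    print(n,tri([(T,*ft(*t)),(S,*fs(*s))]))
for p in [(43,416),(330,355)]: print("ends@.117",atz(T,*ft(*p),.117))
for p in [(413,67),(677,54),(420,209),(686,197)]: print("bolt",atz(T,*ft(*p),.006),dep(T,DT,*ft(*p)))
for nm,c,D in (("T",T,DT),("S",S,DS)):
    v,u=np.mgrid[0:420,0:560]
    K=c["K"];d=np.stack([(u-K[0,2])/K[0,0],-(v-K[1,2])/K[1,1],-np.ones_like(u)],-1).reshape(-1,3)
    P=c["eye"]+R.from_rotvec(c["orientation"]).apply(d)*D.reshape(-1,1)
    ok=D.ravel()>0
    def box(x0,x1,y0,y1,z0,z1): return P[ok&(P[:,0]>x0)&(P[:,0]<x1)&(P[:,1]>y0)&(P[:,1]<y1)&(P[:,2]>z0)&(P[:,2]<z1)]
    for name,b in (("bar",(.1,.45,.1,.42,.1,.14)),("upL",(.25,.6,.0,.12,.1,.15)),("upR",(.25,.6,-.2,0.,.1,.15)),("tub",(.1,.45,.1,.42,.07,.095))):
        q=box(*b)
        if len(q)<4: print(nm,name,len(q));continue
        print(nm,name,len(q),q.mean(0),np.percentile(q,[2,98],axis=0).ravel(),cv2.minAreaRect(q[:,:2].astype(np.float32)*1000))
E
```

```text
floor [ 0.5213 -0.0133 -0.0027] [ 0.6337 -0.0035  0.0086]
Lnear (array([0.4093, 0.3597, 0.1053]), [np.float64(0.000986771513798269), np.float64(0.000986771513798085)])
Rfar (array([0.4736, 0.1652, 0.1216]), [np.float64(0.0015150414802853722), np.float64(0.001515041480285392)])
ends@.117 [0.4177 0.3624 0.117 ]
ends@.117 [0.4646 0.1624 0.117 ]
bolt [0.6959 0.1006 0.006 ] [0.6944 0.101  0.013 ]
bolt [ 0.71   -0.0996  0.006 ] [ 0.7083 -0.0983  0.0135]
bolt [0.5872 0.0938 0.006 ] [0.5865 0.0941 0.0098]
bolt [ 0.6003 -0.1066  0.006 ] [ 0.5988 -0.105   0.015 ]
T bar 215 [0.4325 0.2971 0.1157] [0.4132 0.2133 0.1048 0.4481 0.3626 0.1235] ((437.1247253417969, 283.2651672363281), (18.83456039428711, 169.28684997558594), 13.298377990722656)
T upL 0
T upR 18 [ 0.4226 -0.1941  0.1147] [ 0.4143 -0.1986  0.1051  0.4318 -0.1912  0.1222] ((423.0533142089844, -195.22645568847656), (17.60746192932129, 7.968794345855713), 1.955236792564392)
T tub 668 [0.3938 0.267  0.0839] [0.2802 0.2018 0.075  0.4452 0.4121 0.0921] ((380.5989990234375, 324.223876953125), (119.89553833007812, 261.63690185546875), 28.94081687927246)
S bar 342 [0.4338 0.303  0.1142] [0.4126 0.2172 0.101  0.4495 0.3631 0.1218] ((436.5577392578125, 282.904296875), (25.1777400970459, 168.49942016601562), 13.817697525024414)
S upL 0
S upR 26 [ 0.4236 -0.1954  0.1117] [ 0.413  -0.1997  0.1021  0.4323 -0.1897  0.1221] ((421.9375915527344, -196.24513244628906), (21.932878494262695, 9.118453025817871), 15.568665504455566)
S tub 590 [0.3881 0.2809 0.0849] [0.2806 0.1999 0.0743 0.448  0.4145 0.0935] ((378.63140869140625, 327.269287109375), (119.80307006835938, 255.63783264160156), 29.32984733581543)
```

```bash
python3 - <<'E'
from plant import *
from h import *
np.set_printoptions(precision=4,suppress=True)
for nm in ("top","side"):
    c=camera_params(nm);D=np.load(f"pics/{nm}0d.npy")
    v,u=np.mgrid[0:420,0:560]
    K=c["K"];d=np.stack([(u-K[0,2])/K[0,0],-(v-K[1,2])/K[1,1],-np.ones_like(u)],-1).reshape(-1,3)
    P=c["eye"]+R.from_rotvec(c["orientation"]).apply(d)*D.reshape(-1,1)
    ok=D.ravel()>0
    def box(x0,x1,y0,y1,z0,z1): return P[ok&(P[:,0]>x0)&(P[:,0]<x1)&(P[:,1]>y0)&(P[:,1]<y1)&(P[:,2]>z0)&(P[:,2]<z1)]
    for name,b in (("bar",(.39,.49,.12,.42,.105,.14)),("upL",(.58,.72,.03,.15,.09,.14)),("upR",(.58,.72,-.15,-.03,.09,.14)),("tub",(.35,.52,.2,.32,.07,.095))):
        q=box(*b)
        print(nm,name,len(q),q.mean(0),np.percentile(q,[2,98],axis=0).ravel(),cv2.minAreaRect(q[:,:2].astype(np.float32)*1000))
T=camera_params("top");ft=lambda x,y:((x+.5)/5-.5+225,(y+.5)/5-.5+140)
for p in [(450,112),(677,103)]:print(atz(T,*ft(*p),.12))
s=read_state();w=camera_params("wrist");print(w,s["tool_pos"])
M=R.from_rotvec(s["orientation"]);print("cam in tool",M.inv().apply(w["eye"]-s["tool_pos"]),(M.inv()*R.from_rotvec(w["orientation"])).as_matrix());print(M.as_matrix())
E
```

```text
top bar 320 [0.4418 0.2644 0.1164] [0.4136 0.1659 0.1086 0.47   0.3602 0.1247] ((442.0860290527344, 263.53509521484375), (18.986270904541016, 209.8734893798828), 13.711950302124023)
top upL 91 [0.643  0.0764 0.1085] [0.6213 0.0576 0.0907 0.6607 0.0969 0.1248] ((641.3016357421875, 77.25749206542969), (40.283042907714844, 39.299678802490234), 1.9795565605163574)
top upR 110 [ 0.6536 -0.0819  0.1078] [ 0.632  -0.1023  0.0909  0.6714 -0.0617  0.1242] ((651.8604736328125, -82.52510070800781), (39.84718704223633, 41.98180389404297), 3.1289613246917725)
top tub 976 [0.431  0.2614 0.0843] [0.3639 0.2057 0.076  0.5043 0.3142 0.0924] ((432.9613342285156, 264.9737548828125), (143.3486328125, 112.63749694824219), 15.40987491607666)
side bar 488 [0.4436 0.2654 0.1154] [0.4141 0.1661 0.1057 0.4736 0.3615 0.1219] ((442.82012939453125, 262.5841369628906), (25.476375579833984, 210.71139526367188), 14.602360725402832)
side upL 219 [0.6409 0.0753 0.1077] [0.6209 0.0531 0.091  0.6618 0.0964 0.1235] ((641.471923828125, 74.28327941894531), (42.75400924682617, 44.77037048339844), 2.7220213413238525)
side u
[... 157 characters left out ...]
8047), 1.7546340227127075)
side tub 1028 [0.4421 0.2644 0.0852] [0.364  0.2064 0.0751 0.5089 0.3166 0.093 ] ((436.1236572265625, 255.76956176757812), (146.76974487304688, 124.0953369140625), 13.042308807373047)
[0.6387 0.0806 0.12  ]
[ 0.6484 -0.08    0.12  ]
{'K': array([[304.7744,   0.    , 282.3685],
       [  0.    , 304.7744, 214.0076],
       [  0.    ,   0.    ,   1.    ]]), 'eye': array([0.13  , 0.5914, 0.3848]), 'orientation': array([-0.2692, -0.1851,  1.2044])} [0.2094 0.5618 0.2287]
cam in tool [-0.0002 -0.0847 -0.1561] [[ 1.     -0.0001 -0.0002]
 [-0.0002 -0.9532 -0.3024]
 [-0.0001  0.3024 -0.9532]]
[[ 0.3493  0.937  -0.0007]
 [ 0.937  -0.3493 -0.0015]
 [-0.0016 -0.0001 -1.    ]]
```

```bash
python3 - <<'E'
import plant
print([ (n,getattr(plant,n)) for n in dir(plant) if not n.startswith('_')][:40])
E
```

```text
[('IKError', <class 'plant.IKError'>), ('camera_params', <function make.<locals>.<lambda> at 0x7f63a5f14680>), ('close_job', <function connect.<locals>.done at 0x7f63a5e87740>), ('read_camera', <function make.<locals>.drawn_camera at 0x7f63a5f140e0>), ('read_state', <function make.<locals>.<lambda> at 0x7f63a5f145e0>), ('tips_ahead', 0.011)]
```

Request:
play_rows(
  increments=[
    [[-2.5,4.0,0,0.12],[-5,8.1,0,0.24],[-7.5,12.1,0,0.37],[-10,16.2,0,0.5],[-12.5,20.2,0,0.62]],
  ],
)

```text
t: 0.6
tool_pos: [0.3556, 0.3723, 0.2285]
orientation: [3.005, 0.911, -0.002]
force: [0.0, 1.6, 0.5]
opening: 0.0926
```

```bash
cat >> h.py <<'E'
def goto(s,p,ang):
    """increment for tool x direction at world angle ang, TCP p"""
    M=R.from_rotvec(s["orientation"]);X=M.as_matrix()[:,0];a=np.arctan2(X[1],X[0])
    t=-(ang-a);t=(t+np.pi)%(2*np.pi)-np.pi
    return np.round(np.r_[M.inv().apply(np.array(p)-s["tool_pos"])*100,t],3),np.round(s["tool_pos"],4),round(a,4),"z",np.round(M.as_matrix()[:,2],4)
E
python3 - <<'E'
from plant import *
from h import *
s=read_state();print(s['t'],goto(s,(.4425,.263,.235),.235))
E
```

```text
0.6 (array([ 1.154, 13.92 , -0.641,  0.354]), array([0.3556, 0.3723, 0.2285]), np.float64(0.589), 'z', array([-0.0011, -0.0019, -1.    ]))
```

Request:
play_rows(
  increments=[
    [[0.4,4.6,-0.2,0.12],[0.8,9.3,-0.4,0.24],[1.15,13.9,-0.64,0.354],[1.15,13.9,-0.64,0.354]],
  ],
  jaw=5.0,
)

```text
t: 1.0
tool_pos: [0.4452, 0.2588, 0.2349]
orientation: [3.118, 0.353, -0.001]
force: [-1.3, 0.7, -0.3]
opening: 0.0655
```

```bash
python3 - <<'E'
from plant import *
from h import *
s=read_state();c=camera_params("wrist");p,d=read_camera("wrist");cv2.imwrite("pics/w1.png",p);np.save("pics/w1d.npy",d);np.save("pics/w1c.npy",c,allow_pickle=True)
print(s['t'],goto(s,(.4425,.263,.235),.235),s["force"])
E
```

```text
1.0 (array([-0.166, -0.467, -0.007, -0.009]), array([0.4452, 0.2588, 0.2349]), np.float64(0.2257), 'z', array([-1.0e-04, -3.5e-03, -1.0e+00])) [-1.27836309  0.66020046 -0.26720828]
```

View pics/w1.png

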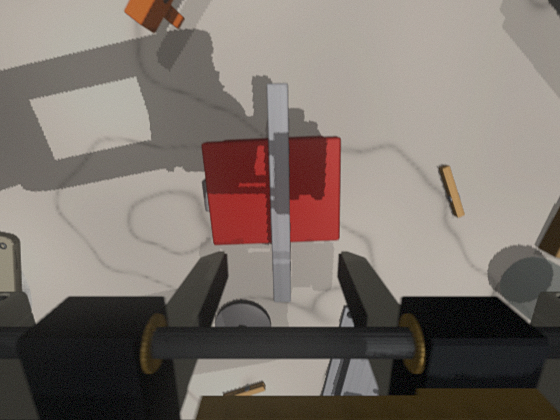

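The wrist view shows the bar from about (277,84) to (282,302) between the jaws. I'll measure its ends and edges.

```bash
python3 - <<'E'
import cv2,numpy as np
a=cv2.imread("pics/w1.png")
f=lambda x,y,w,h:cv2.resize(a[y:y+h,x:x+w],None,fx=6,fy=6,interpolation=cv2.INTER_CUBIC)
cv2.imwrite("pics/w1c.png",np.hstack([f(250,70,60,90),f(250,225,60,90)]))
E
```

```text
(no output)
```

View pics/w1c.png

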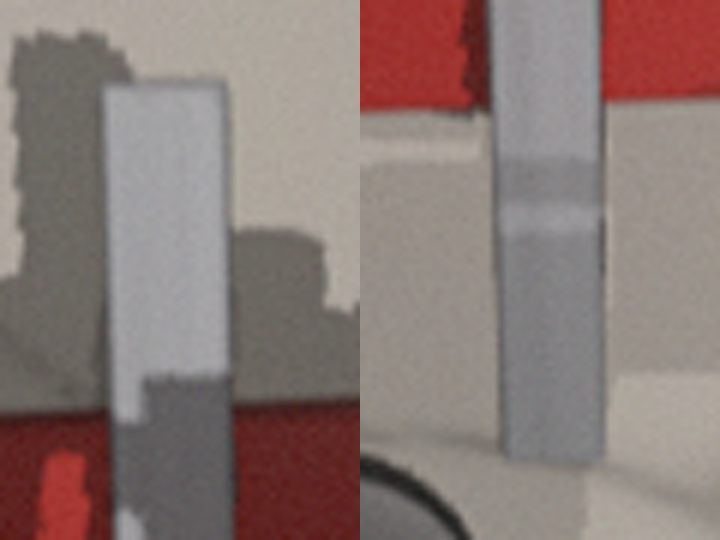

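```bash
python3 - <<'E'
from plant import *
from h import *
np.set_printoptions(precision=4,suppress=True)
c=np.load("pics/w1c.npy",allow_pickle=True).item();D=np.load("pics/w1d.npy")
F=lambda x,y:((x+.5)/6-.5+250,(y+.5)/6-.5+70)
N=lambda x,y:((x+.5)/6-.5+250,(y+.5)/6-.5+225)
pts=[F(106,84),F(226,81),N(144,456),N(243,459)]
for z in(.117,):
    P=np.array([atz(c,*p,z) for p in pts]);print(P);a=P[:2].mean(0);b=P[2:].mean(0);d=a-b
    print("c",(a+b)/2,"len",np.linalg.norm(d),"yaw",np.arctan2(-d[0],d[1]),np.linalg.norm(P[0]-P[1]),np.linalg.norm(P[2]-P[3]))
print(dep(c,D,279,120),dep(c,D,281,280))
T=camera_params("top")
# two-view height check: end centres
ft=lambda x,y:((x+.5)/5-.5+225,(y+.5)/5-.5+140)
u=np.array(pts)
print(tri([(c,*u[:2].mean(0)),(T,*ft(43,416))]),tri([(c,*u[2:].mean(0)),(T,*ft(330,355))]))
s=read_state();print(s['t'],goto(s,(.4425,.263,.235),.235))
E
```

```text
[[0.408  0.3641 0.117 ]
 [0.4241 0.3682 0.117 ]
 [0.458  0.1621 0.117 ]
 [0.4748 0.1654 0.117 ]]
c [0.4412 0.265  0.117 ] len 0.2085398157806214 yaw 0.24362581261744 0.016592297971801333 0.017143581702270917
[0.4239 0.3381 0.1173] [0.4599 0.1882 0.1184]
(array([0.4167, 0.3631, 0.1294]), [np.float64(0.0019069328279606292), np.float64(0.0019069328279606456)]) (array([0.4657, 0.1625, 0.115 ]), [np.float64(0.0009449560796284535), np.float64(0.0009449560796285585)])
1.05 (array([-0.062, -0.23 , -0.03 , -0.005]), array([0.4436, 0.2609, 0.2347]), np.float64(0.2302), 'z', array([-0.0014, -0.0024, -1.    ]))
```

Depth and both views put the bar's centre at about (0.442, 0.264), yaw 0.238 and top 0.117, as expected. I'll start down.

Request:
play_rows(
  increments=[
    [[-0.13,-0.25,4,-0.008],[-0.13,-0.25,8,-0.008],[-0.13,-0.25,11,-0.008],[-0.13,-0.25,11,-0.008]],
  ],
  jaw=5.0,
)

```text
t: 1.45
tool_pos: [0.4372, 0.2622, 0.1193]
orientation: [3.114, 0.377, -0.017]
force: [-0.5, -1.0, -1.1]
opening: 0.0499
```

```bash
python3 - <<'E'
from plant import *
from h import *
s=read_state();print(s['t'],goto(s,(.442,.2635,.0995),.238),s["force"],s["opening"])
E
```

```text
1.45 (array([ 0.522, -0.019,  1.978,  0.003]), array([0.4372, 0.2622, 0.1193]), np.float64(0.2407), 'z', array([-0.0103, -0.0061, -0.9999])) [-0.50181196 -1.03573129 -1.10108114] 0.04992296096957532
```

Request:
play_rows(
  increments=[
    [[0.5,0,0.9,0],[0.5,0,0.9,0],[0.5,0,0.9,0]],
  ],
)

```text
t: 1.75
tool_pos: [0.4426, 0.264, 0.1115]
orientation: [3.114, 0.378, -0.015]
force: [0.0, 0.2, 0.4]
opening: 0.05
```

```bash
python3 - <<'E'
from plant import *
from h import *
s=read_state();print(s['t'],goto(s,(.442,.2635,.0995),.238),s["force"],s["opening"])
E
```

```text
1.75 (array([-0.06 ,  0.033,  1.205,  0.003]), array([0.4426, 0.264 , 0.1115]), np.float64(0.2414), 'z', array([-0.0089, -0.0054, -0.9999])) [0.04778898 0.15006098 0.38133672] 0.05000834609307531
```

Request:
play_rows(
  increments=[
    [[-0.06,0,0.6,0],[-0.06,0,1.2,0],[-0.06,0,1.2,0]],
  ],
)

```text
t: 2.05
tool_pos: [0.4415, 0.2636, 0.0989]
orientation: [3.114, 0.378, -0.016]
force: [0.7, -0.7, 0.0]
opening: 0.0498
```

```bash
python3 - <<'E'
from plant import *
from h import *
s=read_state();print(s['t'],goto(s,(.442,.2635,.0995),.238),s["force"],s["opening"])
E
```

```text
2.05 (array([ 0.043,  0.022, -0.063,  0.003]), array([0.4415, 0.2636, 0.0989]), np.float64(0.2414), 'z', array([-0.0097, -0.0057, -0.9999])) [ 0.66532507 -0.69354458  0.01869665] 0.04981772642597962
```

Height is good and the lid isn't touched. I'll close the jaws.

Request:
play_rows(
  increments=[
    [[0,0,-0.03,0],[0,0,-0.03,0],[0,0,-0.03,0],[0,0,-0.03,0],[0,0,-0.03,0]],
  ],
  jaw=0,
  squeeze=60,
)

```text
t: 2.55
tool_pos: [0.4416, 0.2637, 0.0993]
orientation: [3.114, 0.378, -0.016]
force: [-0.3, 0.6, 0.4]
opening: 0.0177
```

Request:
play_rows(
  increments=[
    [[0,0,-1,0],[0,0,-3,0],[0,0,-6,0],[0,0,-9,0],[0,0,-9,0]],
  ],
)

```text
t: 3.05
tool_pos: [0.4451, 0.2654, 0.1949]
orientation: [3.117, 0.378, -0.003]
force: [1.6, 0.8, -1.2]
opening: 0.0177
```

```bash
python3 - <<'E'
from plant import *
from h import *
s=read_state();c=camera_params("wrist");p,d=read_camera("wrist");cv2.imwrite("pics/w2.png",p);np.save("pics/w2d.npy",d);np.save("pics/w2c.npy",c,allow_pickle=True)
print(s['t'],s["force"],s["opening"],goto(s,(.6465,-.003,.235),.067))
E
```

```text
3.05 [ 1.60309698  0.80716336 -1.16834502] 0.01766926316716078 (array([13.132, 30.884, -3.992,  0.174]), array([0.4451, 0.2654, 0.1949]), np.float64(0.2414), 'z', array([-0.0018, -0.002 , -1.    ]))
```

View pics/w2.png

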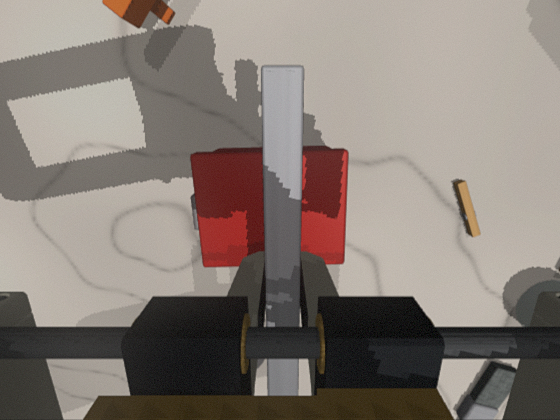

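Bar is gripped (opening 17.7 mm), far end spans about (262,66) to (303,66). I'll measure its pose in the hand.

```bash
python3 - <<'E'
from plant import *
from h import *
np.set_printoptions(precision=4,suppress=True)
c=np.load("pics/w2c.npy",allow_pickle=True).item();D=np.load("pics/w2d.npy")
# camera in tool frame, fixed: 
Rc=np.array([[1,0,0],[0,-.9532,-.3024],[0,.3024,-.9532]]);ec=np.array([-.0002,-.0847,-.1561])
def tool(u,v,z):
    K=c["K"];d=Rc@np.array([(u-K[0,2])/K[0,0],-(v-K[1,2])/K[1,1],-1]);return ec+d*(z-ec[2])/d[2]
for p in [(262.5,66),(303.5,66),(264,160),(301.5,160),(267.5,390),(299,390)]: print(p,tool(*p,-.0177))
K=c["K"]
for u,v in[(283,80),(283,150),(283,385)]:
    dd=D[v,u];print(ec+Rc@np.array([(u-K[0,2])/K[0,0],-(v-K[1,2])/K[1,1],-1])*dd)
a=cv2.imread("pics/w2.png")
f=lambda x,y,w,h:cv2.resize(a[y:y+h,x:x+w],None,fx=6,fy=6,interpolation=cv2.INTER_CUBIC)
cv2.imwrite("pics/w2c.png",np.hstack([f(250,55,65,90),f(250,330,65,90)]))
E
```

```text
(262.5, 66) [-0.0084 -0.1049 -0.0177]
(303.5, 66) [ 0.0085 -0.1049 -0.0177]
(264, 160) [-0.0085 -0.0663 -0.0177]
(301.5, 160) [ 0.0084 -0.0663 -0.0177]
(267.5, 390) [-0.0089  0.0669 -0.0177]
(299, 390) [ 0.0095  0.0669 -0.0177]
[ 0.0001 -0.0994 -0.0193]
[ 0.0001 -0.071  -0.0198]
[ 0.0002  0.0626 -0.0182]
```

View pics/w2c.png

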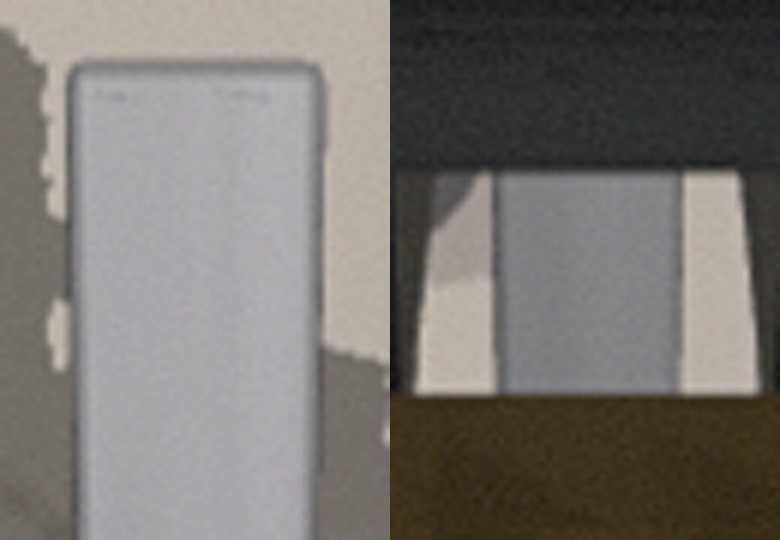

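Request:
play_rows(
  increments=[
    [[1.5,3.8,-2,0.02],[3.3,8,-4,0.05],[5.2,12.2,-5,0.08],[7,16.4,-5,0.1],[8.8,20.6,-5,0.13]],
  ],
)

```text
t: 3.6
tool_pos: [0.5793, 0.0845, 0.2408]
orientation: [3.134, 0.174, -0.01]
force: [0.5, 0.9, -2.3]
opening: 0.0179
```

```bash
python3 - <<'E'
from plant import *
from h import *
s=read_state();print(s['t'],s["force"],s["opening"],goto(s,(.6465,-.003,.240),.067))
E
```

```text
3.6 [ 0.54596255  0.93503043 -2.27646684] 0.01785451578175512 (array([5.711, 9.434, 0.067, 0.044]), array([0.5793, 0.0845, 0.2408]), np.float64(0.1107), 'z', array([-0.0062, -0.0034, -1.    ]))
```

The bar sits centred and square in the hand (ends at tool y=-0.105, x=0.000). I'll continue to above the caddy.

Request:
play_rows(
  increments=[
    [[2,3.5,0,0.015],[4,7,0,0.03],[5.7,9.4,0,0.044],[5.7,9.4,0,0.044],[5.7,9.4,0,0.044]],
  ],
)

```text
t: 4.1
tool_pos: [0.6455, -0.003, 0.2382]
orientation: [3.137, 0.103, -0.016]
force: [0.2, -0.1, -2.3]
opening: 0.0175
```

```bash
python3 - <<'E'
from plant import *
from h import *
s=read_state();print(s['t'],s["force"],s["opening"],goto(s,(.6465,-.003,.205),.067))
c=camera_params("wrist");p,d=read_camera("wrist");cv2.imwrite("pics/w3.png",p);np.save("pics/w3d.npy",d);np.save("pics/w3c.npy",c,allow_pickle=True)
p,d=read_camera("side");cv2.imwrite("pics/s3.png",p);
cv2.imwrite("pics/s3c.png",cv2.resize(p[120:270,120:320],None,fx=4,fy=4,interpolation=cv2.INTER_CUBIC))
E
```

```text
4.1 [ 0.21154209 -0.11712927 -2.31210557] 0.017545368225893428 (array([ 1.310e-01, -3.000e-03,  3.324e+00, -1.000e-03]), array([ 0.6455, -0.003 ,  0.2382]), np.float64(0.0656), 'z', array([-0.0099, -0.0027, -0.9999]))
```

View pics/w3.png

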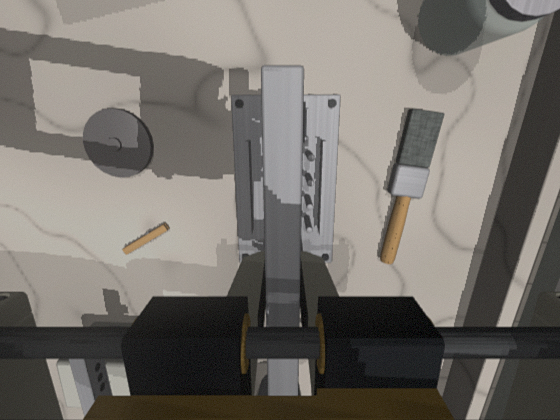

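View pics/s3c.png

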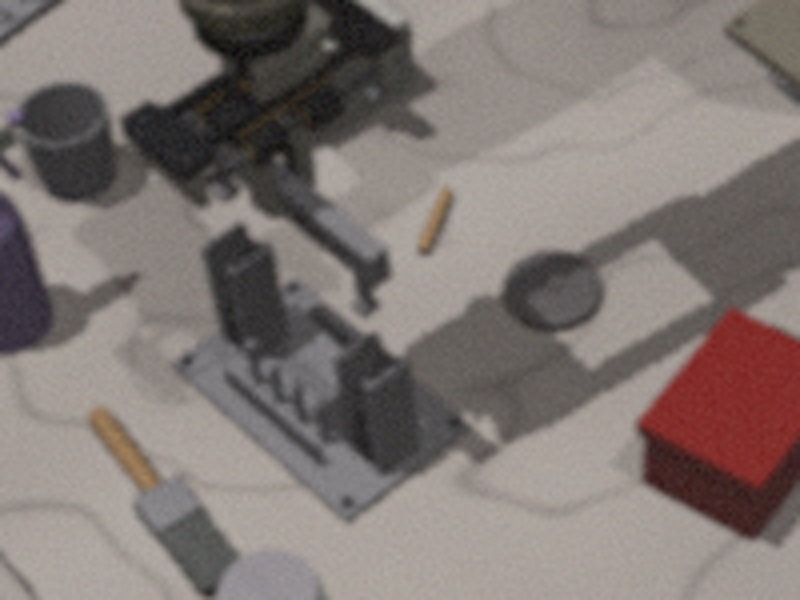

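The wrist view shows base bolts at about (239,103), (332,103), (244,257) and (326,257) on either side of the bar. I'll use these to check the caddy pose.

```bash
python3 - <<'E'
from plant import *
from h import *
np.set_printoptions(precision=4,suppress=True)
c=np.load("pics/w3c.npy",allow_pickle=True).item();D=np.load("pics/w3d.npy")
B=[atz(c,u,v,.006) for u,v in [(239,103),(332,103),(244,257),(326,257)]]
print(np.array(B)); print(dep(c,D,239,103),dep(c,D,332,103))
print("yaw",[np.arctan2(-d[0],d[1]) for d in (B[0]-B[2],B[1]-B[3])],"mean",np.mean(B,0))
print("bar far end",atz(c,262.5,66,.256),atz(c,303.5,66,.256))
a=cv2.imread("pics/w3.png")
cv2.imwrite("pics/w3z.png",cv2.resize(a[85:275,220:350],None,fx=3,fy=3,interpolation=cv2.INTER_CUBIC))
E
```

```text
[[ 0.5847  0.0937  0.006 ]
 [ 0.6959  0.101   0.006 ]
 [ 0.5963 -0.1091  0.006 ]
 [ 0.7108 -0.101   0.006 ]]
[0.5856 0.0935 0.0119] [0.6948 0.1006 0.0134]
yaw [np.float64(0.056916080160707136), np.float64(0.07387175993764221)] mean [ 0.6469 -0.0038  0.006 ]
bar far end [0.6307 0.1011 0.256 ] [0.6476 0.1022 0.256 ]
```

View pics/w3z.png

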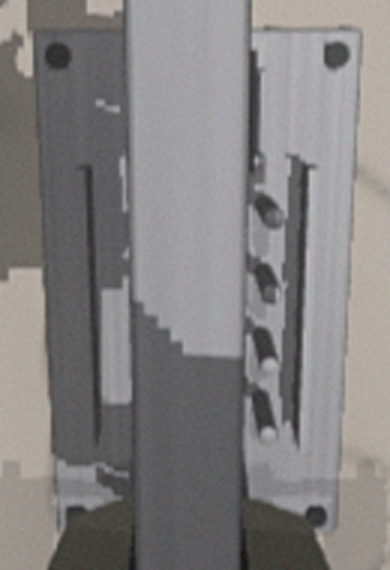

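Three estimates agree on the caddy at (0.647,-0.0035), yaw 0.066. I'll descend in stages, with toe entry at TCP z≈0.181, catches at about 0.154 and home at about 0.134.

Request:
play_rows(
  increments=[
    [[0.15,0,1.5,0],[0.15,0,3.0,0],[0.15,0,4.8,0],[0.15,0,4.8,0],[0.15,0,4.8,0]],
  ],
)

```text
t: 4.7
tool_pos: [0.6456, -0.0013, 0.1901]
orientation: [3.137, 0.107, -0.017]
force: [0.4, 0.5, -2.0]
opening: 0.0177
```

```bash
python3 - <<'E'
from plant import *
from h import *
s=read_state();print(s['t'],s["force"],s["opening"],goto(s,(.647,-.0035,.160),.066))
p,d=read_camera("side");cv2.imwrite("pics/s4.png",p);
cv2.imwrite("pics/s4c.png",cv2.resize(p[140:260,140:280],None,fx=5,fy=5,interpolation=cv2.INTER_CUBIC))
p,d=read_camera("top")
cv2.imwrite("pics/t4c.png",cv2.resize(p[120:220,280:400],None,fx=5,fy=5,interpolation=cv2.INTER_CUBIC))
E
```

```text
4.7 [ 0.36207353  0.50599789 -1.97510651] 0.017739249530029838 (array([1.620e-01, 2.190e-01, 3.006e+00, 2.000e-03]), array([ 0.6456, -0.0013,  0.1901]), np.float64(0.0681), 'z', array([-0.0108, -0.0027, -0.9999]))
```

View pics/s4c.png

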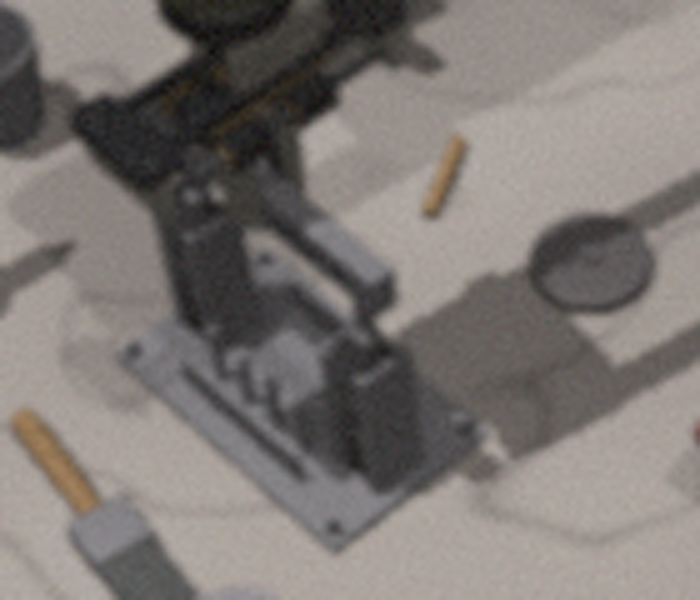

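View pics/t4c.png

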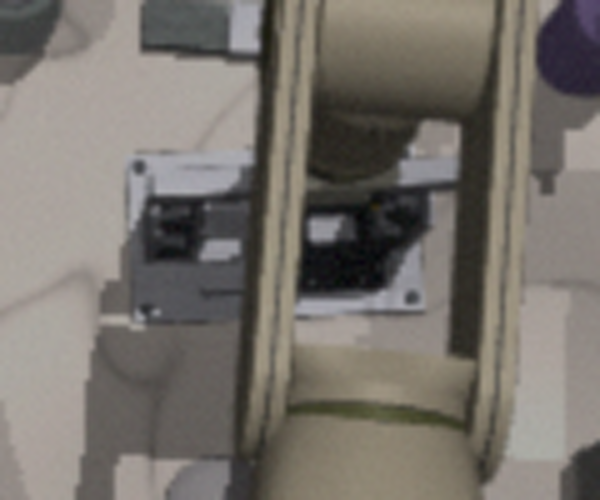

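In the side view the near claw comes down onto the near upright at about (375,345), matching the computed geometry. I'll correct 2 mm and lower to just above the catches.

Request:
play_rows(
  increments=[
    [[0.15,0.2,0.3,0],[0.15,0.2,0.6,0],[0.15,0.2,0.8,0],[0.15,0.2,1.2,0],[0.15,0.2,1.2,0]],
  ],
)

```text
t: 5.3
tool_pos: [0.6479, -0.0035, 0.1792]
orientation: [3.137, 0.106, -0.014]
force: [-0.2, -0.6, -2.5]
opening: 0.0175
```

```bash
python3 - <<'E'
from plant import *
from h import *
s=read_state();print(s['t'],s["force"],s["wrist_torque"],s["opening"],goto(s,(.647,-.0035,.160),.066))
p,d=read_camera("side");cv2.imwrite("pics/s5.png",p);
cv2.imwrite("pics/s5c.png",cv2.resize(p[140:260,140:280],None,fx=5,fy=5,interpolation=cv2.INTER_CUBIC))
E
```

```text
5.3 [-0.24203125 -0.60758074 -2.49408023] [-0.08209509  0.06315284  0.02138645] 0.017541927798750877 (array([-0.073, -0.015,  1.919,  0.002]), array([ 0.6479, -0.0035,  0.1792]), np.float64(0.0677), 'z', array([-0.0086, -0.0029, -1.    ]))
```

View pics/s5c.png

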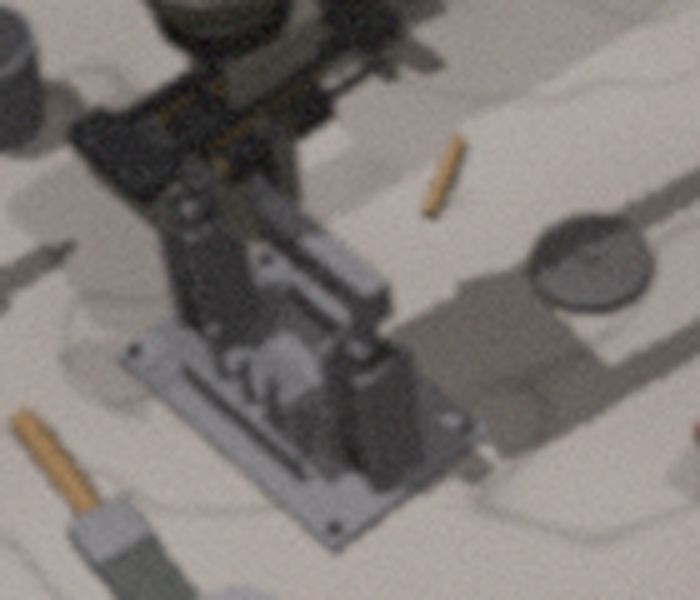

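The toe at about (362,345) is entering the upright mouth, with no contact force.

Request:
play_rows(
  increments=[
    [[-0.05,0,0.5,0],[-0.05,0,1.0,0],[-0.05,0,1.5,0],[-0.05,0,2.0,0],[-0.05,0,2.0,0]],
  ],
)

```text
t: 5.85
tool_pos: [0.6466, -0.0036, 0.1581]
orientation: [3.137, 0.106, -0.016]
force: [-0.2, -0.1, -2.1]
opening: 0.0175
```

```bash
python3 - <<'E'
from plant import *
from h import *
s=read_state();print(s['t'],s["force"],s["wrist_torque"],s["opening"],goto(s,(.647,-.0035,.134),.066))
p,d=read_camera("side");cv2.imwrite("pics/s6.png",p);
cv2.imwrite("pics/s6c.png",cv2.resize(p[140:260,140:280],None,fx=5,fy=5,interpolation=cv2.INTER_CUBIC))
E
```

```text
5.85 [-0.17869766 -0.11394825 -2.06124567] [-0.06652106  0.03248577 -0.01146326] 0.017509318829636644 (array([ 6.200e-02, -1.100e-02,  2.409e+00,  2.000e-03]), array([ 0.6466, -0.0036,  0.1581]), np.float64(0.0678), 'z', array([-0.0103, -0.0027, -0.9999]))
```

View pics/s6c.png

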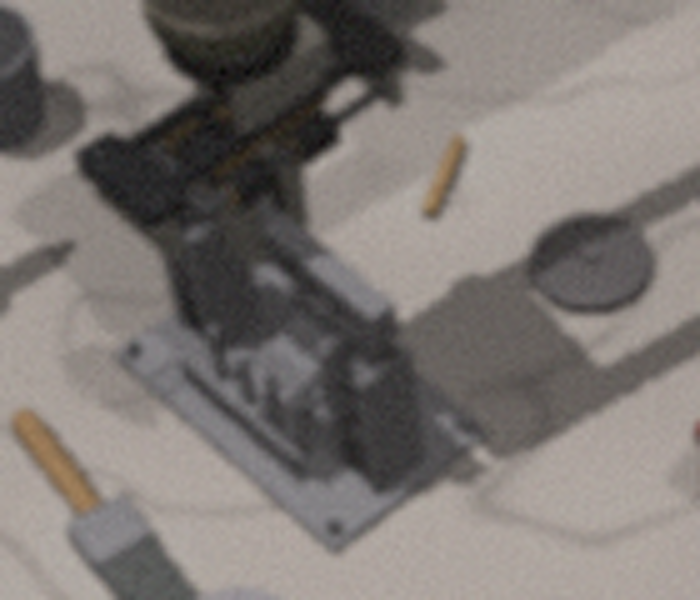

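The claws are inside both uprights. I'll press in small steps while watching the force.

Request:
play_rows(
  increments=[
    [[0.05,0,0.3,0],[0.05,0,0.6,0],[0.05,0,0.9,0],[0.05,0,1.1,0],[0.05,0,1.1,0]],
  ],
)

```text
t: 6.4
tool_pos: [0.6488, -0.0037, 0.151]
orientation: [3.137, 0.106, -0.009]
force: [-3.9, -0.3, 13.2]
opening: 0.0175
```

Request:
play_rows(
  increments=[
    [[-0.1,0,0.6,0],[-0.1,0,0.8,0],[-0.1,0,1.0,0],[-0.1,0,1.2,0],[-0.1,0,1.2,0]],
  ],
)

```text
t: 6.9
tool_pos: [0.6481, -0.0039, 0.1403]
orientation: [3.137, 0.106, -0.007]
force: [-3.1, 0.1, 4.2]
opening: 0.0178
```

Request:
play_rows(
  increments=[
    [[-0.1,0,0.4,0],[-0.1,0,0.6,0],[-0.1,0,0.8,0],[-0.1,0,1.0,0],[-0.1,0,1.0,0]],
  ],
)

```text
t: 7.4
tool_pos: [0.6478, -0.004, 0.1342]
orientation: [3.136, 0.107, -0.003]
force: [-11.3, 0.0, 21.3]
opening: 0.0176
```

```bash
python3 - <<'E'
from plant import *
from h import *
s=read_state();print(s['t'],s["force"],s["wrist_torque"],s["opening"],goto(s,(.647,-.0035,.134),.066))
c=camera_params("wrist");p,d=read_camera("wrist");cv2.imwrite("pics/w7.png",p);np.save("pics/w7d.npy",d);np.save("pics/w7c.npy",c,allow_pickle=True)
p,d=read_camera("side");cv2.imwrite("pics/s7.png",p);np.save("pics/s7d.npy",d)
cv2.imwrite("pics/s7c.png",cv2.resize(p[140:260,140:280],None,fx=5,fy=5,interpolation=cv2.INTER_CUBIC))
E
```

```text
7.4 [-1.13474906e+01  1.02506009e-02  2.12502252e+01] [0.098653   2.20411312 0.02904068] 0.017562988996144963 (array([-0.072, -0.058,  0.022,  0.002]), array([ 0.6478, -0.004 ,  0.1342]), np.float64(0.0679), 'z', array([-0.0018, -0.0037, -1.    ]))
```

View pics/s7c.png

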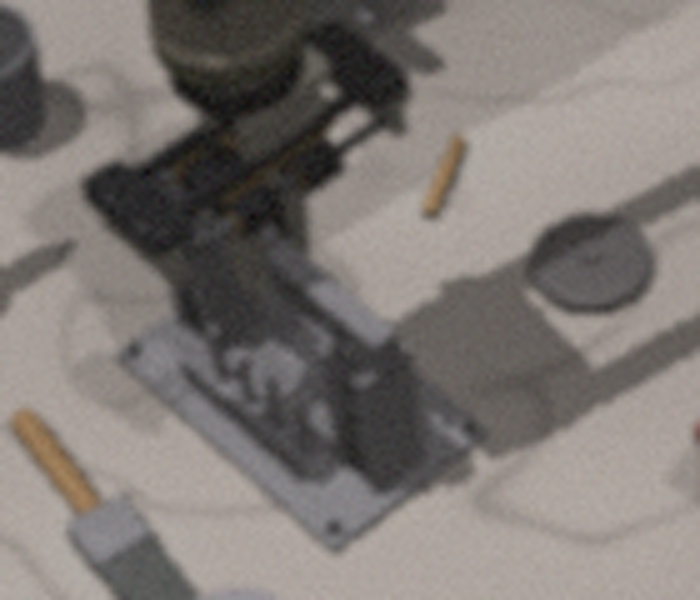

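View pics/w7.png

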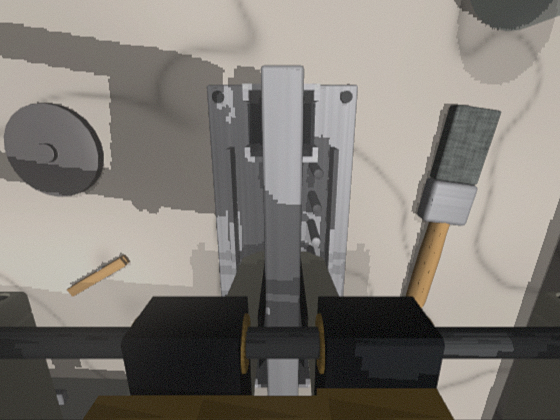

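TCP z 0.1342 equals the expected home height (0.1343) at about 23 N. The wrist view shows the bar centred over the far upright's mouth at about (283,120). One slightly harder press will confirm the stop.

Request:
play_rows(
  increments=[
    [[-0.05,0,0.5,0],[-0.05,0,0.65,0],[-0.05,0,0.65,0]],
  ],
)

```text
t: 7.8
tool_pos: [0.6478, -0.004, 0.1341]
orientation: [3.136, 0.107, 0.001]
force: [-22.2, 1.7, 37.4]
opening: 0.0177
```

That is a hard stop: no motion at 39 N. I'll relax, then open.

Request:
play_rows(
  increments=[
    [[-0.05,0,0.2,0],[-0.05,0,0.05,0],[-0.05,0,0,0]],
  ],
)

```text
t: 8.1
tool_pos: [0.6477, -0.0041, 0.1343]
orientation: [3.136, 0.107, 0.002]
force: [1.3, 0.1, 1.3]
opening: 0.0182
```

Request:
play_rows(
  increments=[
    [[0,0,0,0],[0,0,0,0],[0,0,0,0],[0,0,0,0]],
  ],
  jaw=4.5,
)

```text
t: 8.5
tool_pos: [0.6475, -0.0041, 0.1338]
orientation: [3.136, 0.107, 0.001]
force: [-0.4, -0.1, -0.9]
opening: 0.0429
```

Request:
play_rows(
  increments=[
    [[0,0,-1,0],[0,0,-3,0],[0,0,-6,0],[0,0,-10,0],[0,0,-12,0]],
  ],
)

```text
t: 9.0
tool_pos: [0.6486, -0.0037, 0.259]
orientation: [3.135, 0.107, 0.009]
force: [0.6, -0.8, 1.1]
opening: 0.0449
```

Request:
play_rows(
  increments=[
    [[0,3,-3,0],[0,7,-6,0],[0,11,-6,0],[0,14,-6,0],[0,14,-6,0]],
  ],
)

```text
t: 9.5
tool_pos: [0.6574, -0.1474, 0.3204]
orientation: [3.134, 0.1, 0.01]
force: [0.2, 0.7, -0.5]
opening: 0.0452
```

```bash
python3 - <<'E'
from plant import *
from h import *
s=read_state();print(s['t'],s["force"],s["opening"],s["tool_pos"])
for n in("wrist","side"):
    c=camera_params(n);p,d=read_camera(n);cv2.imwrite(f"pics/{n}8.png",p);np.save(f"pics/{n}8d.npy",d);np.save(f"pics/{n}8c.npy",c,allow_pickle=True)
    if n=="side":cv2.imwrite("pics/s8c.png",cv2.resize(p[140:260,140:280],None,fx=5,fy=5,interpolation=cv2.INTER_CUBIC))
E
```

```text
9.5 [ 0.19406216  0.7231703  -0.5143711 ] 0.04519906170459893 [ 0.65744777 -0.14738691  0.32037765]
```

View pics/s8c.png

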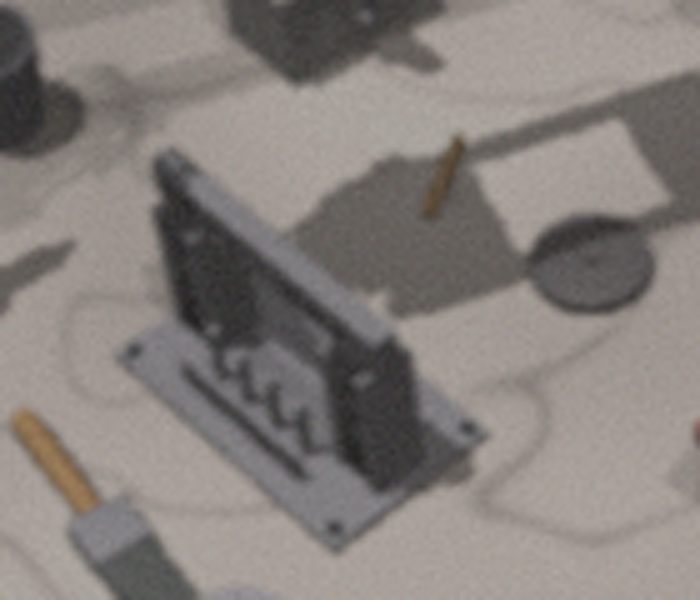

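View pics/wrist8.png

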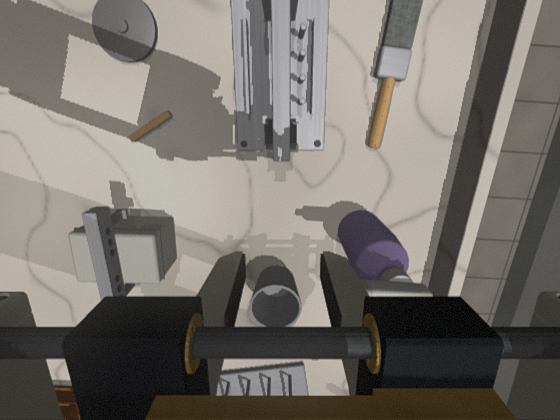

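The bar lies on both uprights, from about (170,160) to (385,335) in the side crop, clear of the gripper. Last, a depth check of its height, tilt and centring.

```bash
python3 - <<'E'
from plant import *
from h import *
np.set_printoptions(precision=4,suppress=True)
for n in ("side",):
    c=np.load(f"pics/{n}8c.npy",allow_pickle=True).item();D=np.load(f"pics/{n}8d.npy")
    fs=lambda x,y:((x+.5)/5-.5+140,(y+.5)/5-.5+140)
    for p in[(200,180),(230,204),(290,253),(350,304),(375,325)]:print(dep(c,D,*fs(*p)))
    v,u=np.mgrid[0:420,0:560];K=c["K"];d=np.stack([(u-K[0,2])/K[0,0],-(v-K[1,2])/K[1,1],-np.ones_like(u)],-1).reshape(-1,3)
    P=c["eye"]+R.from_rotvec(c["orientation"]).apply(d)*D.reshape(-1,1)
    q=P[(abs(P[:,0]-.647)<.05)&(abs(P[:,1]+.0035)<.13)&(P[:,2]>.143)&(P[:,2]<.2)]
    print(len(q),cv2.minAreaRect(q[:,:2].astype(np.float32)*1000),np.polyfit(q[:,1],q[:,2],1),np.percentile(q[:,2],[5,50,95]))
s=read_state();print(s['t'],s['force'])
close_job()
E
```

```text
[ 0.6489 -0.0746  0.1528]
[ 0.6476 -0.0444  0.1551]
[0.643  0.0105 0.1539]
[0.6406 0.0668 0.1551]
[0.6387 0.0883 0.1538]
397 ((647.6441650390625, -6.504951477050781), (21.880643844604492, 214.60606384277344), 3.527716875076294) [0.0002 0.1516] [0.1451 0.1518 0.1565]
9.6 [0.3092 0.2936 0.2317]
the job is handed in; nothing more can be done
```

The long bracket is pressed into both uprights and sits on a hard stop. I then let go, backed the gripper off and handed the job in at about 9.6 s. No verdict was reported, so this rests on my own checks.

**Seating:** The catches gave way at about 15 N. The final press reached about 39 N, a little above the 10–20 N you gave. The tool did not move under it, at z 0.134, the height expected for fully home.

**Last checks after release:**

| Check | Measured | Expected or limit |
|---|---|---|
| Bar top height, whole bar | 0.152 m | 0.152 m |
| Bar top height, five single depth points | 0.153–0.155 m | 0.152 m, within the depth noise |
| Slope along the bar | about 0 | below 0.17 rad |
| Centre | (0.648, −0.0065) | seat measured at (0.647, −0.0035), so off by about 1 and 3 mm; limits 12 and 15 mm |
| Yaw | 0.062 rad | caddy measured at 0.066 rad |

- **Short bracket:** I never went near it, and the last wrist picture shows it still on its box. I did not measure its position again.
- **Disagreement:** One early two-view height for a bar end came out at 0.129 m instead of 0.117 m. The arm had not fully settled when that picture was taken. The depth readings and the other end agreed with 0.117 m, so I used that.

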